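# Slide the saucepan across the hob to the free burner

## Robot

A 7-joint arm with a two-finger parallel gripper is mounted at the origin on the work surface. World frame = base frame: x ahead of the robot, y to its left, z up, the work surface at z = 0. Lengths are in mm, angles in degrees, forces in N, time in s.
With the tool pointing down it reaches from about 400 to 750 mm from the base axis. Payload 19.5 kg.
Tool frame: the origin (TCP) lies at the very end of the fingers, on their centre line; the grasp point (between the pads) lies 19 mm behind it; z points along the fingers, y is the direction in which the jaws open and shut (so a half turn about z gives the same grasp; the last joint's range is limited). The gripper opens to 85 mm and grips with 20 to 120 N. Pads are 22 mm wide; open, the fingers measure 114 mm over their backs; the gripper's body (76 mm by 85 mm) begins 54 mm behind the grasp point. The pads swing forward as they close: fully open they stand 13 mm farther back than shut.
Start: joints at [66.194, 40.479, -1.581, 85.061, 1.261, 54.483, -4.326], TCP at [209.956, -535.27, 231.268] pointing down, gripper open.
Joint ranges: [-155.06, 155.06], [-18.47, 123.98], [-90, 86.84], [0, 140.48], [-83.41, 263.41], [0, 116], [-161.91, 161.91]. Speed limits (degrees/s): [108.29, 108.29, 147.25, 147.25, 172.46, 172.46, 172.46].

## Interface

Orientations are given as [roll, pitch, yaw] about the fixed x, y, z axes, in that order (R = Rz(yaw) Ry(pitch) Rx(roll)).
In Python, from plant import read_state, viewer, bot gives the robot as it stands. The module is installed in compiled form; this text tells all that it offers.
- The arm moves only by the tool carry_out, never from a script. Its argument "rows" is a list of rows, each an object with "travel": the shift along the world's x, y, z in units of 40 mm (1.0 is 40 mm), a list of three; "twist": the turn, a rotation vector about the world's x, y, z in units of 6 degrees (1.0 is 6 degrees), a list of three; "claw": the opening, from -1 (shut) to 1 (fully open). In form: [{"travel": [tx, ty, tz], "twist": [wx, wy, wz], "claw": claw}, ...]. A call has 1 to 8 rows; each row is the pose to reach, as a shift and turn from the pose commanded when the call began; what a row does not reach only later rows make up. A row lasts 1/10 s, in which the tool goes at most 50 mm and 8.59 degrees, less where a joint would pass 70% of its speed; a pose out of reach is approached as far as the arm can. A call with a gripper value outside its range is refused whole. The fingers move at their own pace and stop on an object; the grip force is fixed at half the most. Time passes only in rows, so rows that repeat a pose let the fingers close. It gives the time, the measured TCP pose, the force and the opening at its end, in the units of the state.
- read_state(): the state, without advancing time (a new reading comes with each control period).
- viewer.capture(name): name is "scene" or "top"; returns a dict with "frame" (384x512x3 uint8, red, green, blue), "fov_y" (degrees; the focal length in pixels is half the picture's height over the tangent of half this angle, whatever the lens; pixels are square), "cx", "cy" (the principal point, pixels), "pose" (4x4, takes a point from camera to world coordinates). Camera axes: x right, y down, z forward; pixel columns grow to the right and rows downward; lengths in mm; the calibration is good to about 2 mm. A picture is of the moment at which its call begins. There is no depth.
- bot.finish_job(): hands the job in, once; it reports no verdict.
The state is a dict: "time": time; "joint_positions": joint angles; "dq": joint speeds; "joint_torque": joint torques, N m; "eef_pos": TCP position; "tool_rot": TCP orientation; "wrist_force": force on the tool from outside, world axes, zero at the start; "torque": the same for the moment, N m; "finger_gap": opening from 0.0 (shut) to 1.0 (fully open).
Only numpy, scipy, OpenCV 4.12 (cv2) and the standard library are available. Lean on these libraries where they do the work, as an engineer would, in place of code of your own. Each camera call takes 0.05 s, during which the arm holds its last target. There are 200 camera calls.

## Task

The deep saucepan stands on the middle burner of the gas hob, next to a shallow frying pan on one of the end burners. Without lifting it, slide the saucepan sideways along the grate until it stands centred over the empty burner at the other end, and let go of it there. Keep its base down on the grate and the pan level all the way, and leave the frying pan where it stands.

Things in the scene. Friction and masses are not known exactly. Their poses are not given: they have to be found in the camera images.
- saucepan_centre (a point): Deep round brushed-steel saucepan, 140 mm across, 70 mm high, 0.4 to 0.75 kg, on the flat bars of the hob's grate (bar tops 46 mm above the work surface). The point lies on its axis, 35 mm above its base. Own z is up; one straight level black handle, 16 mm wide and 18 mm high, sticks out along own -x from 70 to 219 mm from the axis, its mid-height 48 mm above the base.
- saucepan_grip (a point): Middle of the saucepan's black handle, 135 mm from the pan's axis, at the handle's mid-height (48 mm above the pan's base, 94 mm above the work surface). The handle runs along own x (-x away from the pan, roughly towards the robot), is 16 mm wide along own y and 18 mm high, with 39 mm free below it down to the grate.
- burner_free_top (a point): Axis of the empty end burner, at the height of the grate's bar tops (46 mm), where the middle of a pan's base belongs. Three burners in a row, 230 mm apart: saucepan on the middle one, frying pan on the other end. Burner: 74 mm round cap in a 156 mm marked dark enamel ring, seen under the bars. Own y runs along the row and the bars (9 mm wide, 40 mm apart, continuous over all three).
- frying_pan_centre (a point): Shallow round steel frying pan, 200 mm across, 40 mm high, 0.9 kg, on the other end burner, to be left alone. The point lies on its axis, 20 mm above its base. A black handle reaches out along own -x to 265 mm from the axis, mid-height 36 mm above the base.

How it is judged (in metres and radians):
At the end, for the whole second after the job is handed in: The saucepan stands level and at rest on the grate with its axis within 20 mm of the empty burner's axis, let go (horizontal distance between saucepan_centre and burner_free_top below 0.02 m and z of saucepan_centre in the frame of burner_free_top below 0.039 m and angle between saucepan_centre's own z axis and vertical below 0.06 rad and linear speed of saucepan below 0.02 m/s); the robot touches nothing.
It fails at once if the saucepan is lifted more than 10 mm off the grate (z of saucepan_centre in the frame of burner_free_top above 0.045 m).
It fails at once if the saucepan is tipped more than about 10 degrees (angle between saucepan_centre's own z axis and vertical above 0.18 rad).
It fails at once if the frying pan is moved by more than 20 mm (distance of frying_pan_centre from where it was at the start of the episode above 0.02 m).
It also fails if it takes over 35 s, if anything falls off the work surface, if the arm or the gripper's body presses on something with over 40 N, if the wrist force passes 120 N, or if a joint passes its speed limit or range.

## Working session

There is one attempt and no reset: what is moved stays moved. The work goes in short steps, Python scripts to look and compute and a tool call to move; the robot and the scene stay as the last step left them, time stands still between calls to the robot, and variables do not carry over. Pictures are saved under pics/ and viewed, about 8 in all and at most 12, crops included, and the job is handed in when it is done.

Besides the shell and the picture viewer there is one more tool, called after "Emit:" by a JSON object that holds its "name" and its "arguments", one argument or row to a line. carry_out: Moves the arm, as the interface text tells. Its arguments: {"type":"object","properties":{"rows":{"type":"array"}},"required":["rows"]}

```bash
mkdir -p pics && cat > h.py <<'E'
import numpy as np, cv2
from plant import read_state, viewer, bot
def snap(n,f):
    c=viewer.capture(n); cv2.imwrite('pics/'+f,cv2.cvtColor(c['frame'],cv2.COLOR_RGB2BGR)); np.savez('pics/'+f+'.npz',**{k:c[k] for k in('fov_y','cx','cy','pose')}); return c
def ray(f,u,v,z):
    c=np.load('pics/'+f+'.npz'); F=192/np.tan(np.radians(c['fov_y']/2)); P=c['pose']
    d=P[:3,:3]@np.array([(u-c['cx'])/F,(v-c['cy'])/F,1]); o=P[:3,3]; return np.round(o+d*(z-o[2])/d[2],1)
def proj(f,p):
    c=np.load('pics/'+f+'.npz'); F=192/np.tan(np.radians(c['fov_y']/2)); P=c['pose']
    q=P[:3,:3].T@(np.array(p)-P[:3,3]); return np.round([F*q[0]/q[2]+c['cx'],F*q[1]/q[2]+c['cy']],1)
E
python3 - <<'E'
from h import *
for n in('scene','top'):
    c=snap(n,n+'0.png'); print(c['fov_y'],c['cx'],c['cy'],c['pose'].round(3).tolist())
a,b=[cv2.imread(f'pics/{n}0.png') for n in('top','scene')]
cv2.imwrite('pics/top0b.png',cv2.resize(a,(800,600),interpolation=cv2.INTER_CUBIC))
s=read_state();print(s['eef_pos'],s['tool_rot'],s['wrist_force'],s['finger_gap'],s['time'])
E
```

```text
43.71480121141818 251.87864176146883 194.72235757557021 [[0.23, 0.534, -0.813, 1404.378], [0.973, -0.105, 0.206, -185.122], [0.024, -0.839, -0.544, 709.161], [0.0, 0.0, 0.0, 1.0]]
49.29374973980312 251.84423950496483 187.34156028697146 [[-0.013, -0.999, 0.036, 500.529], [-1.0, 0.014, 0.015, 0.652], [-0.016, -0.036, -0.999, 1054.928], [0.0, 0.0, 0.0, 1.0]]
[ 209.85345245 -535.11122409  230.89348514] [-1.79946890e+02  3.17197030e-03  2.14144123e+01] [-0.36450733  0.89723199  0.90257592] 1.0014404530926626 0.1
```

View pics/top0b.png

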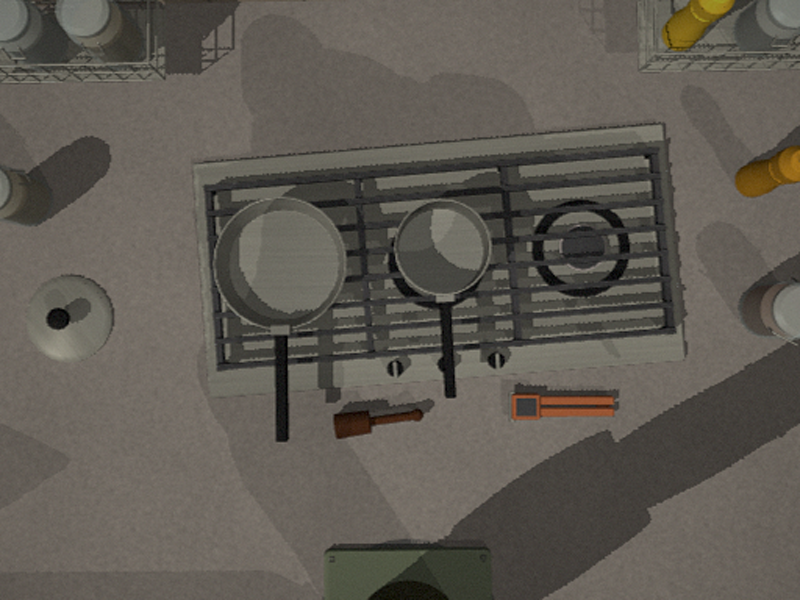

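View pics/scene0.png

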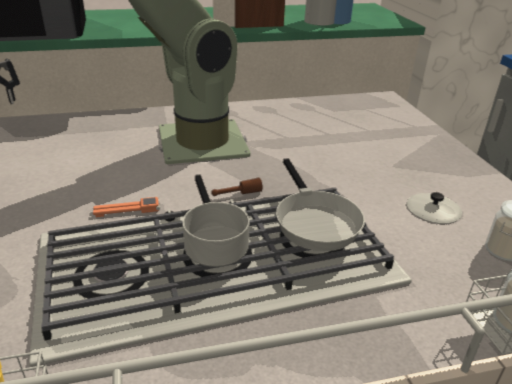

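```bash
python3 - <<'E'
from h import *
a=cv2.imread('pics/top0.png')
cv2.imwrite('pics/crop.png',cv2.resize(a[110:270,235:435],(800,640)[:2],interpolation=cv2.INTER_CUBIC)[:600])
k=1.5625
f='top0.png'
def r(u,v,z): print((u,v),z,ray(f,u/k,v/k,z))
r(442,248,116); r(445,305,103); r(450,397,103)
for z in(0,10,20,30): r(581,248,z)
r(584,245,30); r(281,263,86)
E
```

```text
(442, 248) 116 [597.6 -55.5 116. ]
(445, 305) 103 [515.7 -59.3 103. ]
(450, 397) 103 [382.5 -64.4 103. ]
(581, 248) 0 [ 606.3 -286.1    0. ]
(581, 248) 10 [ 605.3 -283.4   10. ]
(581, 248) 20 [ 604.3 -280.7   20. ]
(581, 248) 30 [ 603.3 -278.    30. ]
(584, 245) 30 [ 607.9 -282.8   30. ]
(281, 263) 86 [581.8 182.6  86. ]
```

View pics/crop.png

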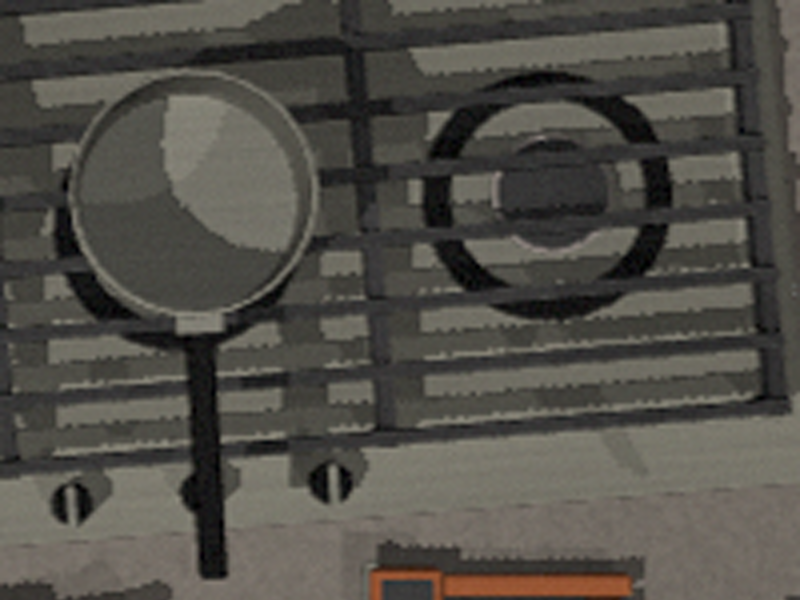

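```bash
python3 - <<'E'
from h import *
f='top0.png'
def r(n,u,v,z): print(n,ray(f,u/4+235-.4,v/4+110-.4,z))
r('pan',195,195,116); r('root',202,340,103); r('tip',213,578,103)
r('ring',547.5,196,4);r('ring',547.5,196,12);r('cap',552,192,20);r('cap',552,192,30)
r('barL',0,403,46);r('barR',770,340,46)
E
```

```text
pan [598.4 -56.6 116. ]
root [517.1 -60.  103. ]
tip [382.5 -64.1 103. ]
ring [ 606.2 -284.1    4. ]
ring [ 605.4 -282.    12. ]
cap [ 607.  -282.6   20. ]
cap [ 606.  -279.9   30. ]
barL [481.7  58.5  46. ]
barR [ 513.5 -403.4   46. ]
```

Emit:
{"name": "carry_out", "arguments": {
  "rows": [
    {"travel": [0.4,0.75,0],"twist": [0,0,-0.4],"claw": 1},
    {"travel": [0.9,1.7,0],"twist": [0,0,-0.8],"claw": 1},
    {"travel": [1.4,2.65,0],"twist": [0,0,-1.2],"claw": 1},
    {"travel": [1.9,3.6,0],"twist": [0,0,-1.6],"claw": 1},
    {"travel": [2.4,4.55,0],"twist": [0,0,-2.0],"claw": 1},
    {"travel": [2.9,5.5,0],"twist": [0,0,-2.4],"claw": 1},
    {"travel": [3.4,6.4,0],"twist": [0,0,-2.8],"claw": 1},
    {"travel": [3.9,7.3,0],"twist": [0,0,-3.25],"claw": 1}
  ]
}}

```text
time: 0.9
eef_pos: [366.4, -241.7, 231.2]
tool_rot: [-180.0, 0.0, 1.8]
wrist_force: [1.6, -0.4, -0.0]
finger_gap: 1.003
```

Emit:
{"name": "carry_out", "arguments": {
  "rows": [
    {"travel": [0.5,0.9,0],"twist": [0,0,0],"claw": 1},
    {"travel": [1.0,1.8,0],"twist": [0,0,0],"claw": 1},
    {"travel": [1.5,2.7,0],"twist": [0,0,0],"claw": 1},
    {"travel": [2.0,3.6,0],"twist": [0,0,0],"claw": 1},
    {"travel": [2.43,4.5,-0.3],"twist": [0,0,0],"claw": 1},
    {"travel": [2.43,4.5,-1.0],"twist": [0,0,0],"claw": 1},
    {"travel": [2.43,4.5,-1.9],"twist": [0,0,0],"claw": 1},
    {"travel": [2.43,4.5,-2.4],"twist": [0,0,0],"claw": 0.3}
  ]
}}

```text
time: 1.7
eef_pos: [462.5, -62.9, 133.2]
tool_rot: [-180.0, 0.1, 2.0]
wrist_force: [1.3, -0.5, -0.3]
finger_gap: 0.855
```

```bash
python3 - <<'E'
from h import *
a,b=snap('top','t1.png'),snap('scene','s1.png')
a,b=cv2.imread('pics/t1.png'),cv2.imread('pics/s1.png')
cv2.imwrite('pics/j1.png',np.hstack([cv2.resize(a[120:270,220:320],(400,600)),cv2.resize(b[130:280,150:250],(400,600))]))
E
```

```text
(no output)
```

View pics/j1.png

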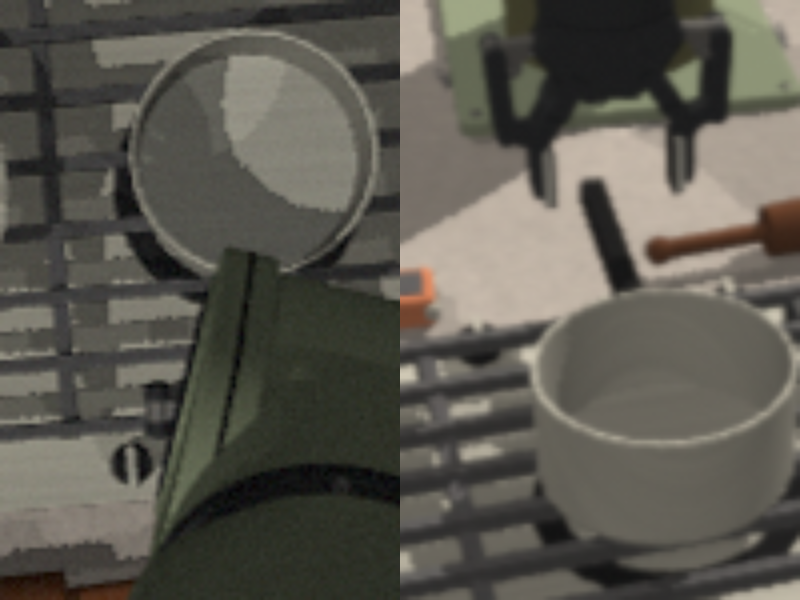

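Emit:
{"name": "carry_out", "arguments": {
  "rows": [
    {"travel": [0,0.03,-0.5],"twist": [0,0,0],"claw": 0.3},
    {"travel": [0,0.03,-1.0],"twist": [0,0,0],"claw": 0.3},
    {"travel": [0,0.03,-1.4],"twist": [0,0,0],"claw": 0.3},
    {"travel": [0,0.03,-1.4],"twist": [0,0,0],"claw": 0.0},
    {"travel": [0,0.03,-1.4],"twist": [0,0,0],"claw": -0.2},
    {"travel": [0,0.03,-1.4],"twist": [0,0,0],"claw": -0.3},
    {"travel": [0,0.03,-1.4],"twist": [0,0,0],"claw": -0.4},
    {"travel": [0,0.03,-1.4],"twist": [0,0,0],"claw": -0.5}
  ]
}}

```text
time: 2.6
eef_pos: [463.4, -62.1, 79.8]
tool_rot: [-180.0, -0.0, 1.9]
wrist_force: [-0.2, 1.3, 0.3]
finger_gap: 0.248
```

Emit:
{"name": "carry_out", "arguments": {
  "rows": [
    {"travel": [0,0,0],"twist": [0,0,0],"claw": -0.6},
    {"travel": [0,0,0],"twist": [0,0,0],"claw": -0.7},
    {"travel": [0,0,0],"twist": [0,0,0],"claw": -1},
    {"travel": [0,0,0],"twist": [0,0,0],"claw": -1},
    {"travel": [0,0,0],"twist": [0,0,0],"claw": -1},
    {"travel": [0,0,0],"twist": [0,0,0],"claw": -1},
    {"travel": [0,0,0],"twist": [0,0,0],"claw": -1}
  ]
}}

```text
time: 3.3
eef_pos: [463.1, -62.1, 79.3]
tool_rot: [-180.0, 0.0, 1.9]
wrist_force: [-2.8, 1.1, 3.8]
finger_gap: 0.18
```

Emit:
{"name": "carry_out", "arguments": {
  "rows": [
    {"travel": [0.01,-0.2,0],"twist": [0,0,0],"claw": -1},
    {"travel": [0.02,-0.5,0],"twist": [0,0,0],"claw": -1},
    {"travel": [0.03,-0.8,0],"twist": [0,0,0],"claw": -1},
    {"travel": [0.04,-1.1,0],"twist": [0,0,0],"claw": -1},
    {"travel": [0.05,-1.4,0],"twist": [0,0,0],"claw": -1},
    {"travel": [0.06,-1.7,0],"twist": [0,0,0],"claw": -1},
    {"travel": [0.07,-1.9,0],"twist": [0,0,0],"claw": -1},
    {"travel": [0.07,-2.0,0],"twist": [0,0,0],"claw": -1}
  ]
}}

```text
time: 4.1
eef_pos: [466.1, -142.1, 79.3]
tool_rot: [-180.0, -0.0, 1.9]
wrist_force: [-0.4, 7.9, 5.2]
finger_gap: 0.172
```

```bash
python3 - <<'E'
from h import *
snap('top','t2.png'),snap('scene','s2.png')
a,b=cv2.imread('pics/t2.png'),cv2.imread('pics/s2.png')
cv2.imwrite('pics/j2.png',np.hstack([cv2.resize(a[100:250,270:370],(400,600)),cv2.resize(b[130:280,110:210],(400,600))]))
s=read_state();print(s['eef_pos'],s['tool_rot'],s['wrist_force'],s['torque'])
E
```

```text
[ 466.20336864 -142.36959508   79.33200437] [-1.79995319e+02 -3.59590367e-02  1.89731078e+00] [-0.48350333  0.98572011  6.8002939 ] [ 0.16269437 -0.12060006  0.19907011]
```

View pics/j2.png

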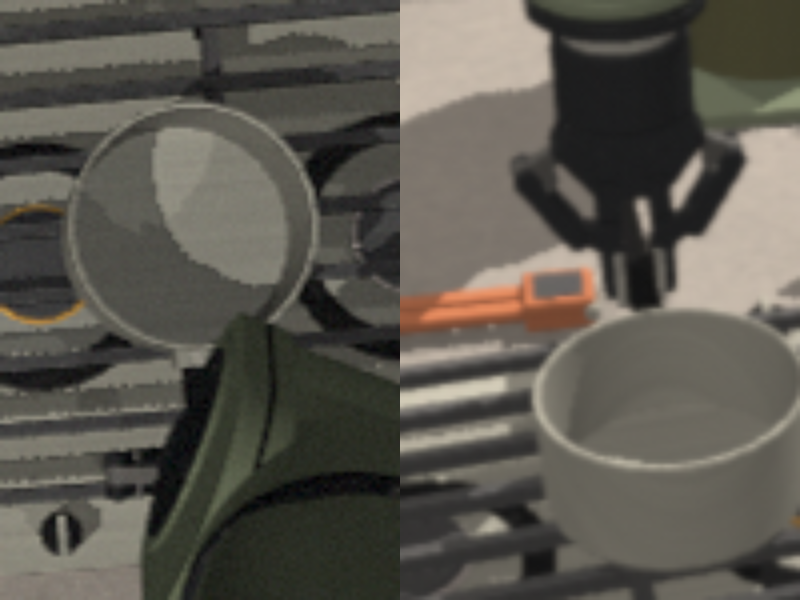

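```bash
python3 -c "
from h import *
print(ray('t2.png',318.2-.4,157-.4,116))"
```

```text
[ 601.2 -133.9  116. ]
```

Emit:
{"name": "carry_out", "arguments": {
  "rows": [
    {"travel": [0.01,-0.2,0],"twist": [0,0,0],"claw": -1},
    {"travel": [0.02,-0.5,0],"twist": [0,0,0],"claw": -1},
    {"travel": [0.03,-0.8,0],"twist": [0,0,0],"claw": -1},
    {"travel": [0.04,-1.1,0],"twist": [0,0,0],"claw": -1},
    {"travel": [0.05,-1.4,0],"twist": [0,0,0],"claw": -1},
    {"travel": [0.06,-1.7,0],"twist": [0,0,0],"claw": -1},
    {"travel": [0.07,-1.9,0],"twist": [0,0,0],"claw": -1},
    {"travel": [0.07,-2.0,0],"twist": [0,0,0],"claw": -1}
  ]
}}

```text
time: 5.0
eef_pos: [468.9, -221.9, 79.3]
tool_rot: [-179.9, -0.0, 1.9]
wrist_force: [-0.5, 10.1, 6.7]
finger_gap: 0.173
```

Emit:
{"name": "carry_out", "arguments": {
  "rows": [
    {"travel": [0.01,-0.2,0],"twist": [0,0,0],"claw": -1},
    {"travel": [0.02,-0.5,0],"twist": [0,0,0],"claw": -1},
    {"travel": [0.03,-0.8,0],"twist": [0,0,0],"claw": -1},
    {"travel": [0.04,-1.1,0],"twist": [0,0,0],"claw": -1},
    {"travel": [0.05,-1.4,0],"twist": [0,0,0],"claw": -1},
    {"travel": [0.06,-1.6,0],"twist": [0,0,0],"claw": -1},
    {"travel": [0.06,-1.7,0],"twist": [0,0,0],"claw": -1},
    {"travel": [0.06,-1.7,0],"twist": [0,0,0],"claw": -1}
  ]
}}

```text
time: 5.8
eef_pos: [471.4, -289.8, 79.3]
tool_rot: [-179.9, -0.0, 1.9]
wrist_force: [-0.3, 5.2, 6.3]
finger_gap: 0.177
```

```bash
python3 - <<'E'
from h import *
snap('top','t3.png'),snap('scene','s3.png')
a,b=cv2.imread('pics/t3.png'),cv2.imread('pics/s3.png')
cv2.imwrite('pics/j3.png',np.hstack([cv2.resize(a[100:250,325:425],(400,600)),cv2.resize(b[150:300,60:160],(400,600))]))
s=read_state();print(s['eef_pos'],s['tool_rot'],s['wrist_force'],s['torque'])
E
```

```text
[ 471.4548365  -289.74030174   79.32864985] [-1.79971449e+02 -2.69419160e-02  1.93189997e+00] [0.22145526 4.67021037 7.11799521] [ 0.89827766 -0.22626897  0.355157  ]
```

View pics/j3.png

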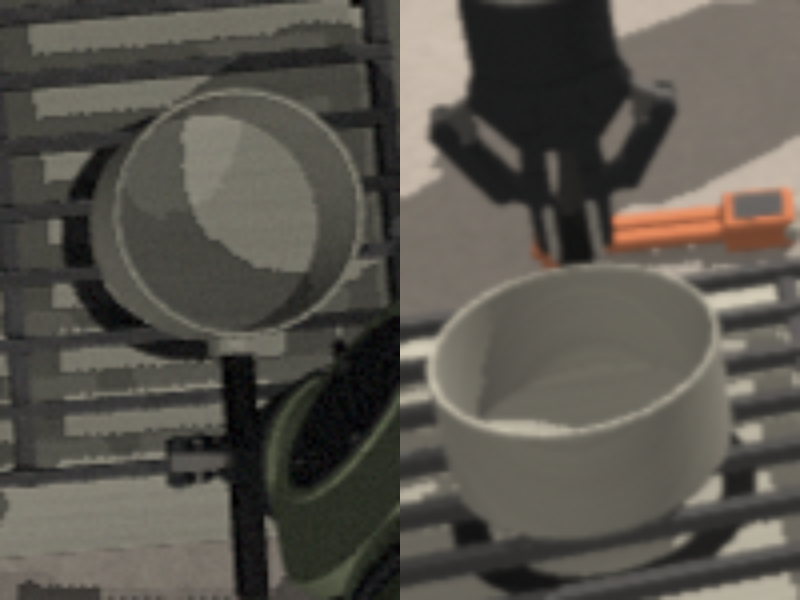

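```bash
python3 - <<'E'
from h import *
c=ray('t3.png',325+239.5/4-.4,100+212/4-.4,116); print(c)
t=np.linspace(0,2*np.pi,120)
out=[]
for f,(y,x) in (('t3.png',(100,325)),('s3.png',(150,60))):
    im=cv2.resize(cv2.imread('pics/'+f)[y:y+150,x:x+100],(400,600))
    for z,col in((116,(0,0,255)),(46,(0,255,0))):
        for a in t:
            q=proj(f,[c[0]+70*np.cos(a),c[1]+70*np.sin(a),z]); q=((q-[x,y])*4+2).astype(int); cv2.circle(im,tuple(map(int,q)),1,col,-1)
    for a in t:
        q=proj(f,[606+78*np.cos(a),-283+78*np.sin(a),6]); q=((q-[x,y])*4+2).astype(int); cv2.circle(im,tuple(map(int,q)),1,(255,255,0),-1)
    out.append(im)
cv2.imwrite('pics/j4.png',np.hstack(out))
E
```

```text
[ 608.  -283.1  116. ]
```

View pics/j4.png

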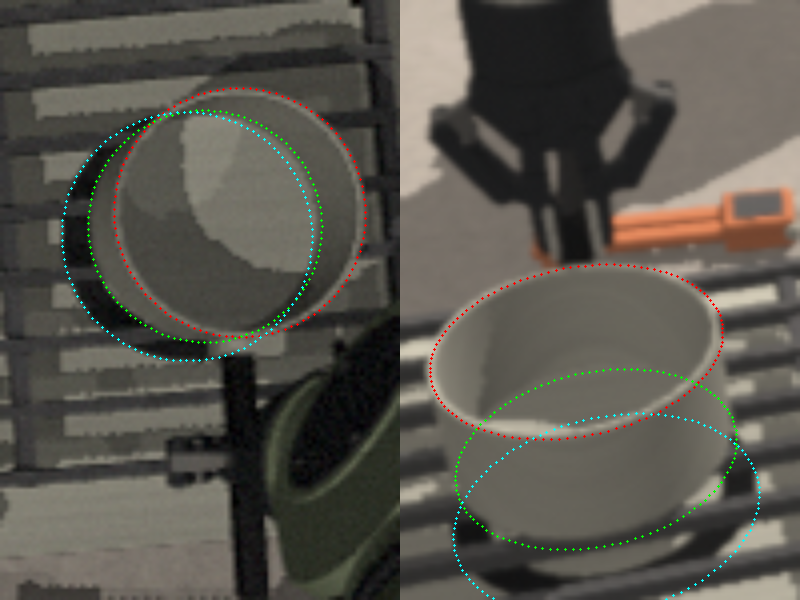

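Emit:
{"name": "carry_out", "arguments": {
  "rows": [
    {"travel": [0,0,0],"twist": [0,0,0],"claw": -0.5},
    {"travel": [0,0,0],"twist": [0,0,0],"claw": -0.2},
    {"travel": [0,0,0],"twist": [0,0,0],"claw": 0.3},
    {"travel": [0,0,0],"twist": [0,0,0],"claw": 0.6},
    {"travel": [0,0,0],"twist": [0,0,0],"claw": 0.6},
    {"travel": [0,0,0],"twist": [0,0,0],"claw": 0.6},
    {"travel": [0,0,0],"twist": [0,0,0],"claw": 0.6}
  ]
}}

```text
time: 6.6
eef_pos: [471.2, -290.1, 79.3]
tool_rot: [-180.0, 0.0, 1.9]
wrist_force: [-0.8, 0.4, -1.1]
finger_gap: 0.801
```

Emit:
{"name": "carry_out", "arguments": {
  "rows": [
    {"travel": [0,0,0.3],"twist": [0,0,0],"claw": 0.6},
    {"travel": [0,0,0.9],"twist": [0,0,0],"claw": 0.6},
    {"travel": [0,0,1.7],"twist": [0,0,0],"claw": 0.6},
    {"travel": [0,0,2.5],"twist": [0,0,0],"claw": 0.6},
    {"travel": [-0.4,-0.8,3.2],"twist": [0,0,0],"claw": 0.6},
    {"travel": [-0.8,-1.8,3.5],"twist": [0,0,0],"claw": 0.6},
    {"travel": [-1.2,-2.8,3.5],"twist": [0,0,0],"claw": 0.6},
    {"travel": [-1.4,-3.4,3.5],"twist": [0,0,0],"claw": 0.6}
  ]
}}

```text
time: 7.4
eef_pos: [413.0, -429.1, 220.7]
tool_rot: [179.9, -0.0, 1.8]
wrist_force: [0.7, 0.4, -0.2]
finger_gap: 0.802
```

```bash
python3 - <<'E'
from h import *
snap('top','t5.png'),snap('scene','s5.png')
a,b=cv2.imread('pics/t5.png'),cv2.imread('pics/s5.png')
cv2.imwrite('pics/j5.png',np.hstack([cv2.resize(a[100:250,325:425],(400,600)),cv2.resize(b[150:300,60:160],(400,600))]))
A=cv2.imread('pics/top0.png')
print('frying diff',np.abs(A[120:290,130:225].astype(int)-a[120:290,130:225]).mean())
s=read_state();print(s['eef_pos'],s['wrist_force'],s['finger_gap'])
E
```

```text
frying diff 3.3626831785345717
[ 412.77979793 -429.43475284  220.02296222] [ 0.09116228 -0.19664694  0.59116979] 0.8001511721399707
```

View pics/j5.png

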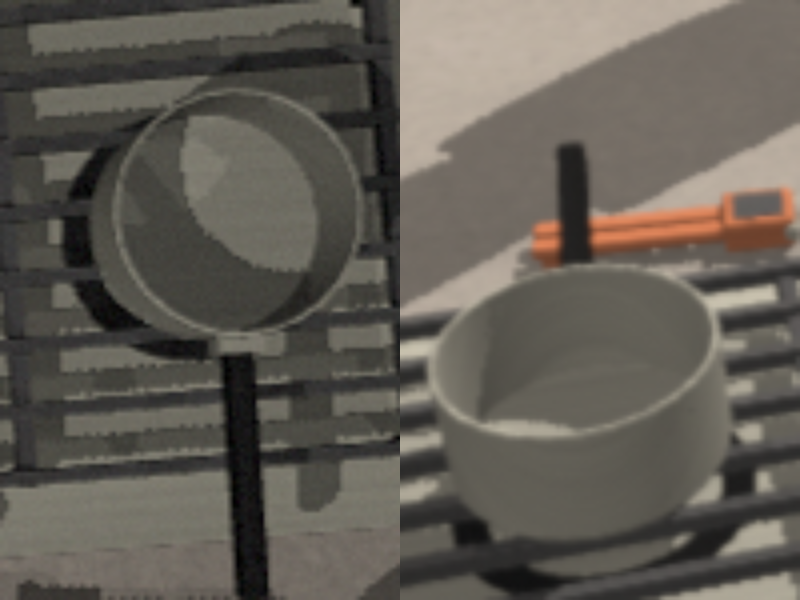

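The released pan's rim is unmoved and level: its centre is at about (239, 212) in the left crop, as before release. The gripper is clear, so I'm handing in.

```bash
python3 -c "
from plant import bot; print(bot.finish_job())"
```

```text
the job is handed in; nothing more can be done
None
```

I gripped the saucepan by its handle, slid it about 228 mm along the grate to the empty burner without lifting it, then let go and backed the arm away. I handed the job in after about 7.5 s of robot time.

- **Position:** the last measurement put the saucepan's axis at about (608, -283) mm and the burner's axis at about (606, -282) mm. That is roughly 3 mm apart, against the 20 mm allowed. The rim did not visibly move when I released it.
- **Level:** the rim and base outlines projected for a level pan matched the pictures from both cameras before release, and it looked the same afterwards. The wrist force in the readings I took stayed at about 12 N or less.
- **Frying pan:** the arm never went near it. I only checked it by comparing the pictures before and after: the mean difference was 3.4 grey levels, which I put down to noise and shadow.
- **Disagreement:** the burner ring's outline was about 4 px off in the scene camera, because I assumed too low a height for it. I estimate this moves the burner's axis by no more than 2 mm, which the position above already includes.

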